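# Make up two biscuit-decorating kits

## Robot

A 6-joint arm with a two-finger parallel gripper is mounted at the origin on the work surface. World frame = base frame: x ahead of the robot, y to its left, z up, the work surface at z = 0. Lengths are in m, angles in rad, forces in N, time in s.
With the tool pointing down it reaches from about 0.35 to 0.975 m from the base axis. Payload 4.9 kg.
Tool frame: the origin (TCP) lies midway between the tips of the shut fingers; the grasp point (between the pads) lies 19 mm behind it; z points along the fingers, y is the line along which they close (so a half turn about z gives the same grasp; the last joint's range is limited). The gripper opens to 85 mm and grips with 20 to 120 N. Pads are 22 mm wide; open, the fingers measure 114 mm over their backs; the gripper's body (76 mm by 85 mm) begins 54 mm behind the grasp point. The pads swing forward as they close: fully open they stand 13 mm farther back than shut.
Start: joints at [-1.299, 0.053, 1.613, -0, 1.476, -0.119], TCP at [0.238, -0.578, 0.231] pointing down, gripper open.
Joint ranges: [-3.01, 3.01], [-1.01, 2.22], [0.06, 2.58], [-1.02, 4.17], [0.09, 2.62], [-3.14, 3.14]. Speed limits (rad/s): [2.57, 2.57, 3.14, 3.14, 3.14, 3.14].

## Interface

Orientations are given as a unit quaternion [w, x, y, z].
In Python, from plant import * gives the robot as it stands.
- The arm moves only by the tool jog_arm, never from a script. Its argument "targets" is a list of rows, each a list of 3 entries, a list of its own where there are three numbers: the shift along the tool's x, y, z in units of 25 mm (1.0 is 25 mm), then the turn, a rotation vector about the tool's x, y, z in units of 8 degrees (1.0 is 8 degrees), then the opening in per cent of the stroke, from 0 (shut) to 100 (fully open). A call has 1 to 8 rows; each row is the pose to reach, as a shift and turn from the pose commanded when the call began, along the tool's axes at that moment; what a row does not reach only later rows make up. A row lasts 1/8 s, in which the tool goes at most 62.5 mm and 10.7 degrees, less where a joint would pass 70% of its speed; a pose out of reach is approached as far as the arm can. A call with a gripper value outside its range is refused whole. The fingers move at their own pace and stop on an object; the grip force is fixed at half the most. Time passes only in rows, so rows that repeat a pose let the fingers close. It gives the time, the measured TCP pose, the force, the opening and the grip force at its end, in the units of the state.
- state(): the state, without advancing time (a new reading comes with each control period).
- grab_frame(name): name is "scene" or "top"; returns (picture, depth): 420x560x3 uint8, red, green, blue; 420x560 float32, m along the optical axis (not along the pixel's ray), 0 where there is no reading.
- camera_params(name): a dict with "fovy" (degrees; the focal length in pixels is half the picture's height over the tangent of half this angle, whatever the lens; pixels are square), "cx", "cy" (the principal point, pixels), "rvec" (rotation vector, rad) and "tvec" (3), from world to camera coordinates, as OpenCV has them. Camera axes: x right, y down, z forward; pixel columns grow to the right and rows downward; lengths in m; the calibration is good to about 2 mm. A picture is of the moment at which its call begins. camera_params takes no time and is no camera call.
- job_done(): hands the job in; it is judged then, once.
The state is a dict: "time": time; "joint_pos": joint angles; "joint_vel": joint speeds; "joint_efforts": joint torques, N m; "tool_pos": TCP position; "tool_rot": TCP orientation; "contact_force": force on the tool from outside, world axes, zero at the start; "ft_torque": the same for the moment, N m; "gripper_width": opening from 0.0 (shut) to 1.0 (fully open); "grasp_force": force on a finger pad.
Only numpy, scipy, OpenCV 4.12 (cv2) and the standard library are available. Lean on these libraries where they do the work, as an engineer would, in place of code of your own. Each camera call takes 0.05 s, during which the arm holds its last target. There are 200 camera calls.

## Task

Make up the two decorating kits from the stock on the table. In the short two-compartment tray put the heart cutter in the large compartment and the little lidded jar in the small one; in the long three-compartment tray put the round cutter in the middle, with the squeeze bottle in one end compartment and the rectangular tin in the other, either way round. Stand every piece upright and flat on the tray floor in its compartment, setting it down rather than dropping it, and leave the square cutter, the timer and the plate of biscuits where they are.

Things in the scene. Friction and masses are not known exactly. Their poses are not given: they have to be found in the camera images.
- heart_cutter: Heart-shaped biscuit cutter of copper strip 2 mm thick, open above and below, 44 mm tall, 58 mm wide (along its y), 57 mm from point to lobes (along its x); loose, 40 to 85 g. Origin: at its underside, midway across the width, 31 mm from the point; x runs from the point (at x = -31 mm) to the lobes (to x = +26 mm), z up. Its sides are flat and parallel (to x) from x = 0 to x = +14 mm, so it is best gripped across its width there, centred on x = +7 mm.
- round_cutter: Round biscuit cutter, a copper ring open above and below, 54 mm outer diameter, 2.5 mm wall, 44 mm tall; loose, 40 to 85 g. Origin: centre of its underside, z up.
- jar: Little amber glass jar with a steel lid, a cylinder of 44 mm diameter, 50 mm tall in all; loose, 90 to 185 g. Origin: centre of its underside, z up.
- bottle: White plastic squeeze bottle for icing: body 40 mm diameter and 64 mm tall, then a 34 mm diameter shoulder to 72 mm and a slim pointed nozzle to 100 mm; rigid, loose, 80 to 170 g. Origin: centre of its underside, z up.
- tin: Rectangular metal tin with a lid: 40 mm (its x) by 60 mm (its y) at the lid, which takes the top 12 mm, and 38 by 58 mm below it; 48 mm tall in all; loose, 95 to 200 g. Origin: centre of its underside, z up.
- square_cutter: Square biscuit cutter of copper strip, 50 by 50 mm, 44 mm tall, open above and below; belongs to no kit and stays where it is. Origin: centre of its underside.
- short_tray: Short steel kit tray with two compartments, 104 by 184 by 12 mm, closed flat floor 2 mm thick, outer rim 12 mm high and 3 mm thick, dividers 3 mm thick whose tops are 11 mm above the table. Fixed to the table. Origin: centre of its underside; z up, x across its 104 mm depth (98 mm inside), y along its length. The large compartment is 104 mm long and centred at y = -37 mm, the small one 71 mm long and centred at y = +53.5 mm.
- long_tray: Long steel kit tray with three equal compartments in a row, 104 by 276 by 12 mm, closed flat floor 2 mm thick, outer rim 12 mm high and 3 mm thick, dividers 3 mm thick whose tops are 11 mm above the table. Fixed to the table. Origin: centre of its underside; z up, x across its 104 mm depth (98 mm inside), y along its length. The compartments are each 88 mm long and centred at y = -91, 0 and +91 mm.
- timer: White round kitchen timer, 50 mm diameter, 34 mm tall with its dial, standing between the trays and the stock; loose; stays where it is. Origin: centre of its underside.
- biscuit_plate: White plate, 140 mm diameter, with iced biscuits on it, 35 mm tall in all, to the left of the work; loose; stays where it is. Origin: centre of its underside.

How it is judged:
At the end, for the whole second after the job is handed in: Each piece is in its compartment as the goal says (origin within 25 mm of the compartment's centre along the tray, 35 mm across), on the tray floor within 4 mm, upright within 0.1 rad, at rest and released; bottle and tin at opposite ends of the long tray (x of heart_cutter in the frame of short_tray between -0.035 and 0.035 m and y of heart_cutter in the frame of short_tray between -0.067 and -0.007 m and z of heart_cutter in the frame of short_tray between -0.002 and 0.006 m and x of jar in the frame of short_tray between -0.035 and 0.035 m and y of jar in the frame of short_tray between 0.0285 and 0.0785 m and z of jar in the frame of short_tray between -0.002 and 0.006 m and x of round_cutter in the frame of long_tray between -0.035 and 0.035 m and y of round_cutter in the frame of long_tray between -0.025 and 0.025 m and z of round_cutter in the frame of long_tray between -0.002 and 0.006 m and (((x of bottle in the frame of long_tray between -0.035 and 0.035 m and y of bottle in the frame of long_tray between 0.064 and 0.118 m and z of bottle in the frame of long_tray between -0.002 and 0.006 m) and (x of tin in the frame of long_tray between -0.035 and 0.035 m and y of tin in the frame of long_tray between -0.118 and -0.064 m and z of tin in the frame of long_tray between -0.002 and 0.006 m)) or ((x of bottle in the frame of long_tray between -0.035 and 0.035 m and y of bottle in the frame of long_tray between -0.118 and -0.064 m and z of bottle in the frame of long_tray between -0.002 and 0.006 m) and (x of tin in the frame of long_tray between -0.035 and 0.035 m and y of tin in the frame of long_tray between 0.064 and 0.118 m and z of tin in the frame of long_tray between -0.002 and 0.006 m))) and angle between each of heart_cutter, round_cutter, jar, bottle, tin's own z axis and vertical below 0.1 rad and linear speed of each of heart_cutter, round_cutter, jar, bottle, tin below 0.02 m/s); the robot touches nothing.
It fails at once if the square cutter is moved by more than 30 mm (distance of square_cutter from where it was at the start of the episode above 0.03 m).
It fails at once if the plate of biscuits is moved by more than 30 mm (distance of biscuit_plate from where it was at the start of the episode above 0.03 m).
It fails at once if the timer is moved by more than 30 mm (distance of timer from where it was at the start of the episode above 0.03 m).
It fails at once if a stock item is dropped or thrown (faster than 0.8 m/s while not held by the fingers; a fall of about 35 mm) ((linear speed of heart_cutter above 0.8 m/s and contact force between the fingers and heart_cutter below 0.01 N) or (linear speed of round_cutter above 0.8 m/s and contact force between the fingers and round_cutter below 0.01 N) or (linear speed of jar above 0.8 m/s and contact force between the fingers and jar below 0.01 N) or (linear speed of bottle above 0.8 m/s and contact force between the fingers and bottle below 0.01 N) or (linear speed of tin above 0.8 m/s and contact force between the fingers and tin below 0.01 N)).
It also fails if it takes over 112 s, if anything falls off the work surface, if the arm or the gripper's body presses on something with over 40 N, if the wrist force passes 120 N, or if a joint passes its speed limit or range.

## Working session

There is one attempt and no reset: what is moved stays moved. The work goes in short steps, Python scripts to look and compute and a tool call to move; the robot and the scene stay as the last step left them, time stands still between calls to the robot, and variables do not carry over. Pictures are saved under pics/ and viewed, at most 14 in all, crops included, and the job is handed in when it is done.

Besides the shell and the picture viewer there is one more tool, called by a JSON object that holds its "fn" and its "kwargs". jog_arm: Moves the arm, as the interface text tells. Its arguments: {"type":"object","properties":{"targets":{"type":"array"}},"required":["targets"]}

```bash
mkdir -p pics
cat > h.py <<'E'
from plant import *
import numpy as np, cv2
from scipy.spatial.transform import Rotation as R
def cam(n):
    p=camera_params(n); f=210/np.tan(np.radians(p["fovy"])/2)
    return f,p["cx"],p["cy"],R.from_rotvec(np.ravel(p["rvec"])).as_matrix(),np.ravel(p["tvec"])
def pts(n,d):
    f,cx,cy,Rm,t=cam(n); v,u=np.mgrid[:d.shape[0],:d.shape[1]]
    c=np.stack([(u-cx)/f*d,(v-cy)/f*d,d],-1)
    return (c-t)@Rm
def ray(n,u,v,z):
    f,cx,cy,Rm,t=cam(n); o=-Rm.T@t; d=Rm.T@np.array([(u-cx)/f,(v-cy)/f,1])
    return o+d*(z-o[2])/d[2]
E
python3 - <<'E'
from h import *
for n in ["top","scene"]:
    p,d=grab_frame(n); cv2.imwrite(f"pics/{n}0.png",p[...,::-1]); np.save(f"{n}0.npy",d); np.save(f"{n}0p.npy",p)
    print(n,camera_params(n),(d==0).mean())
s=state();print(s)
E
```

```text
top {'fovy': 53.646285492193606, 'cx': 285.1103220302769, 'cy': 206.26912967033908, 'rvec': array([ 2.10990743, -2.13949077,  0.17336973]), 'tvec': array([0.10084641, 0.48486091, 0.94278239])} 0.004043367346938775
scene {'fovy': 47.220780020516294, 'cx': 282.57985912230237, 'cy': 216.01950082701387, 'rvec': array([ 0.84288299,  2.59121974, -1.02683584]), 'tvec': array([ 0.31730785, -0.24133023,  1.48829094])} 0.004056122448979592
{'time': 0.1, 'joint_pos': array([-1.29899463e+00,  5.33013265e-02,  1.61415995e+00,  4.83664352e-06,
        1.47598588e+00, -1.19002670e-01]), 'joint_vel': array([-0.00119632, -0.00232757, -0.00364936, -0.00186201,  0.00198349,
       -0.0010853 ]), 'joint_efforts': array([ 2.77374471e-05, -3.94901204e+01, -3.71364069e+01, -2.51334143e-05,
        3.88001004e-03,  2.69553681e-05]), 'tool_pos': array([ 0.23793113, -0.57733273,  0.2301775 ]), 'tool_rot': array([-9.24729246e-04,  9.80969283e-01,  1.94160772e-01, -6.83723544e-05]), 'contact_force': array([ 0.00905791,  0.408267  , -0.718341  ]), 'ft_torque': array([ 0.00603388, -0.04362547, -0.03211122]), 'grasp_force': 0.0, 'gripper_width': 0.9972655492357908}
```

View pics/top0.png

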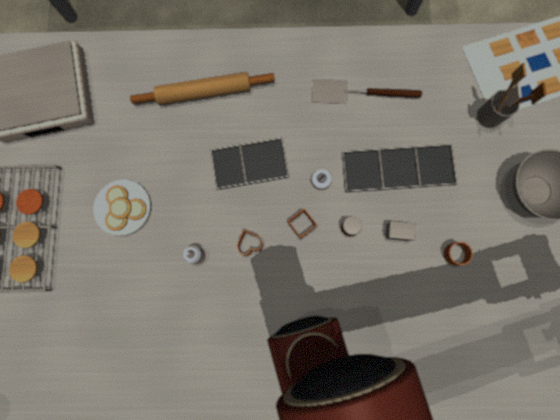

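View pics/scene0.png

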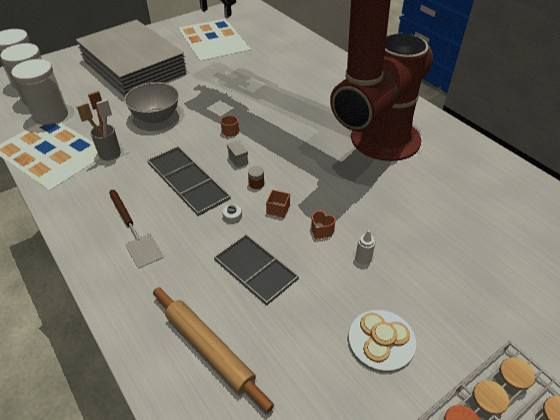

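The top view shows the bottle (193,254), heart (250,243), square (302,223), jar (352,226), tin (401,230) and round cutter (459,253). The short tray is at (250,163) with its small compartment to the left, the long tray is at (399,168) and the timer is at (321,179). The scene view shows the same layout, with everything upright.

```bash
cat > meas.py <<'E'
from h import *
d=np.load("top0.npy");p=np.load("top0p.npy");P=pts("top",d)
ds=np.load("scene0.npy");Ps=pts("scene",ds).reshape(-1,3)
f,cx,cy,Rm,t=cam("top");print("cam",-Rm.T@t)
obj=dict(bottle=(193,254,.1),heart=(250,243,.044),square=(302,223,.044),jar=(352,226,.05),tin=(401,230,.048),round=(459,253,.044),timer=(321,179,.034))
for k,(u,v,h) in obj.items():
    q=P[v-22:v+22,u-22:u+22].reshape(-1,3); zs=np.percentile(q[:,2],[5,50,99])
    for nm,Q in(("top",q),("scn",Ps[np.linalg.norm(Ps[:,:2]-ray("top",u,v,h/2)[:2],axis=1)<.055])):
        lo=.5*h if nm=="top" and k!="bottle" else .015
        a=Q[Q[:,2]>(h-.012 if k!="bottle" else .03)]
        if len(a)<5: print(k,nm,"few",len(a));continue
        b=cv2.minAreaRect((a[:,:2]*1000).astype(np.float32))
        mn,mx=a[:,:2].min(0),a[:,:2].max(0)
        print(k,nm,len(a),"z5/50/99",np.round(np.percentile(Q[:,2],[5,50,99]),4),"mid",np.round((mn+mx)/2,4),"ext",np.round(mx-mn,4),"rect",np.round(b[0],1),np.round(b[1],1),round(b[2],1))
hsv=cv2.cvtColor(p,cv2.COLOR_RGB2HSV)
m=((p.max(2)<75)).astype(np.uint8);
for nm,(x0,y0,x1,y1) in dict(short=(200,130,300,200),long=(335,135,470,205)).items():
    mm=np.zeros_like(m);mm[y0:y1,x0:x1]=m[y0:y1,x0:x1]
    c,_=cv2.findContours(mm,cv2.RETR_EXTERNAL,cv2.CHAIN_APPROX_NONE)
    for k in c:
        if cv2.contourArea(k)>150:
            w=np.array([ray("top",u,v,.006)[:2]*1000 for u,v in k[:,0]],np.float32);b=cv2.minAreaRect(w);print(nm,np.round(b[0],1),np.round(b[1],1),round(b[2],1))
    hi=P[y0:y1,x0:x1].reshape(-1,3);hi=hi[(hi[:,2]>.007)&(hi[:,2]<.016)]
    print(nm,"depth",len(hi),cv2.minAreaRect((hi[:,:2]*1000).astype(np.float32)))
cv2.imwrite("pics/c1.png",cv2.resize(p[125:275,175:475,::-1],None,fx=2.6,fy=2.6,interpolation=cv2.INTER_CUBIC))
E
python3 meas.py
```

```text
cam [0.31489224 0.08368322 1.01387313]
bottle top 288 z5/50/99 [-0.0023  0.001   0.0916] mid [0.3542 0.2056] ext [0.0786 0.2437] rect [339.1 209. ] [252.3  38.7] 70.4
bottle scn 349 z5/50/99 [-0.0039 -0.0002  0.0915] mid [0.3799 0.3113] ext [0.0385 0.0385] rect [380.4 312.7] [33.4 39.3] 41.2
heart top 116 z5/50/99 [-0.0024  0.0008  0.0466] mid [0.3729 0.1457] ext [0.116  0.1239] rect [374.6 137.2] [150.2  56. ] 62.4
heart scn 170 z5/50/99 [-0.0037  0.0006  0.0432] mid [0.404  0.1798] ext [0.0611 0.0613] rect [400.  178.8] [59.1 54.8] 69.0
square top 118 z5/50/99 [-0.0023  0.0007  0.0464] mid [0.3969 0.0536] ext [0.1641 0.0682] rect [402.1  75.8] [ 65.3 162.5] 63.0
square scn 177 z5/50/99 [-0.0037  0.0014  0.0442] mid [0.449  0.0543] ext [0.0681 0.0687] rect [447.5  54.5] [57.4 51.1] 38.4
jar top 292 z5/50/99 [-0.0022  0.0011  0.0532] mid [0.3872 0.0004] ext [0.1447 0.1666] rect [379.3  -1.4] [ 41.  211.9] 43.9
jar scn 173 z5/50/99 [-0.0039  0.      0.0516] mid [ 0.4405 -0.0606] ext [0.0432 0.0458] rect [440.6 -59.9] [44.4 42. ] 18.3
tin top 469 z5/50/99 [-0.0021  0.0015  0.052 ] mid 
[... 429 characters left out ...]
[ 371.8 -308.7] [57.2 50.1] 56.2
timer top 208 z5/50/99 [-0.0024  0.001   0.0349] mid [0.4482 0.0324] ext [0.2666 0.1026] rect [451.6  49.7] [ 46.6 277.9] 66.5
timer scn 90 z5/50/99 [-0.0041 -0.0004  0.0322] mid [0.5609 0.0068] ext [0.043  0.0424] rect [561.7   6.2] [38.8 39.1] 34.1
short [597.9 237.4] [95.9 68.7] 8.8
short [611.6 146.7] [ 94.4 100.9] 9.0
short depth 408 ((603.7156982421875, 182.3464813232422), (105.48287200927734, 184.21826171875), 9.154179573059082)
long [582.7 -99.7] [99.2 86.1] 3.1
long [ 588.6 -191.9] [96.3 85.1] 2.5
long [ 592.7 -283.2] [94.8 84.8] 3.1
long depth 628 ((586.5570068359375, -204.23519897460938), (106.25728607177734, 304.2795104980469), 3.5137877464294434)
```

View pics/c1.png

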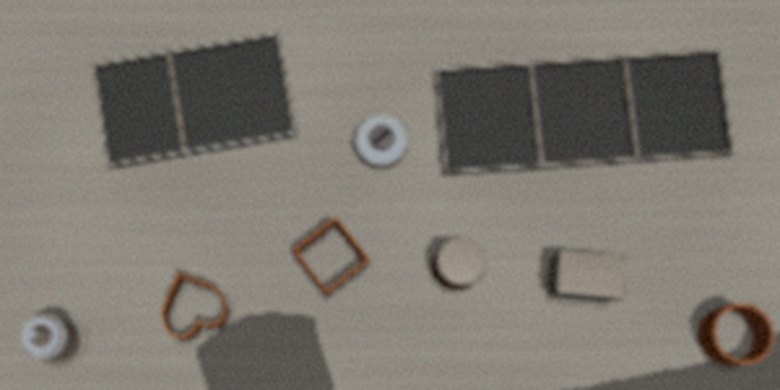

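The crop shows the heart's point at the upper left (183,272) and the notch at the lower right (208,322). Depth zeros polluted the top numbers, so I'll filter them out and fit shapes.

```bash
cat > m2.py <<'E'
from h import *
d=np.load("top0.npy");p=np.load("top0p.npy");P=pts("top",d)
obj=dict(bottle=(193,254,.064),heart=(250,243,.044),square=(302,223,.044),jar=(352,226,.05),tin=(401,230,.048),round=(459,253,.044),timer=(321,179,.034))
for k,(u,v,h) in obj.items():
    q=P[v-25:v+25,u-25:u+25].reshape(-1,3);g=d[v-25:v+25,u-25:u+25].ravel()>0;q=q[g]
    a=q[(np.abs(q[:,2]-h)<.012)]; a=a[np.linalg.norm(a[:,:2]-ray("top",u,v,h)[:2],axis=1)<.05]
    b=cv2.minAreaRect((a[:,:2]*1000).astype(np.float32));e=cv2.minEnclosingCircle((a[:,:2]*1000).astype(np.float32))
    print(k,len(a),"zmed",round(np.median(a[:,2]),4),"rect",np.round(b[0],1),np.round(b[1],1),round(b[2],1),"circ",np.round(e[0],1),round(e[1],1),"mean",np.round(a.mean(0)[:2]*1e3,1))
    if k in("heart","round"):
        hs=cv2.cvtColor(p,cv2.COLOR_RGB2HSV)[v-25:v+25,u-25:u+25]; m=((hs[...,1]>95)).astype(np.uint8)
        c=max(cv2.findContours(m,cv2.RETR_EXTERNAL,cv2.CHAIN_APPROX_NONE)[0],key=cv2.contourArea)
        w=np.array([ray("top",x+u-25,y+v-25,h)[:2]*1e3 for x,y in c[:,0]],np.float32)
        b=cv2.minAreaRect(w);M=w[np.argmax(np.linalg.norm(w-w.mean(0),axis=1))]
        print("  colour",np.round(b[0],1),np.round(b[1],1),round(b[2],1),"far pt",M,"circ",cv2.minEnclosingCircle(w))
        if k=="heart":
            from scipy.optimize import minimize_scalar
            best=[]
            for th in np.radians(np.arange(-180,180,2)):
                x=np.array([np.cos(th),np.sin(th)]);y=np.array([-x[1],x[0]]);X=w@x;Y=w@y;Yc=(Y.max()+Y.min())/2
                tip=Y[X<X.min()+4]-Yc; best.append((abs(tip).max()+abs(Y.max()-Y.min()-60)*.3,np.degrees(th),X.max()-X.min(),Y.max()-Y.min(),x*(X.min()+31)+y*Yc))
            for r in sorted(best,key=lambda r:r[0])[:4]:print("  ",r)
E
python3 m2.py
```

```text
bottle 192 zmed 0.0707 rect [374.7 307.6] [38.5 38.3] 43.4 circ [375.1 308.5] 20.3 mean [373.6 304.6]
heart 106 zmed 0.0439 rect [396.4 178.7] [54.9 55.5] 67.5 circ [401.3 180.4] 31.6 mean [400.3 181.8]
  colour [410.4 189.3] [35.  56.6] 37.8 far pt [379.4694  200.54611] circ ((402.90155029296875, 183.19590759277344), 29.156530380249023)
   (np.float64(4.02937289844591), np.float64(-158.0), np.float64(44.24528517203322), np.float64(55.3164103301586), array([401.62590216, 181.06467607]))
   (np.float64(5.0255974050522845), np.float64(-156.0), np.float64(43.25183791113108), np.float64(55.709119997800016), array([401.50838812, 181.16800081]))
   (np.float64(5.249459828896329), np.float64(-160.0), np.float64(45.18482636841691), np.float64(54.85630613736963), array([401.70043138, 180.94048799]))
   (np.float64(6.037629222667055), np.float64(-154.0), np.float64(42.20569494816908), np.float64(56.03395668405622), array([401.35000647, 181.24631977]))
square 107 zmed 0.0435 rect [446.2  53.7] [50.  50.1] 36.5 circ [445.6  53.6] 34.5 mean [447.1  52.8]
jar 280 zmed 0.0504 rect [437.9 -62.3] [41.  42.8] 43.8 circ [438.  -62.3] 21.8 mean [437.6 -61.7]
tin 458 zmed 0.0483 rect [ 425.1 -178.6] [60.5 40.5] 83.5 circ [ 425.4 -178.3] 34.5 mean [ 424.3 -177.6]
round 157 zmed 0.042 rect [ 370.3 -311.1] [52.5 50.9] 88.1 circ [ 370.3 -310.6] 27.3 mean [ 370.  -311.6]
  colour [ 370.4 -304.2] [64.7 50.7] 89.2 far pt [ 379.94226 -272.89914] circ ((370.5182189941406, -304.1801452636719), 32.66981506347656)
timer 199 zmed 0.0243 rect [557.    4.4] [44.2 45.6] 52.3 circ [557.9   4.2] 24.0 mean [557.3   4.7]
```

Run:
```python
from h import *
p=np.load("top0p.npy");s=cv2.imread("pics/scene0.png")
a=cv2.resize(p[223:263,230:270,::-1],(400,400),interpolation=cv2.INTER_CUBIC)
b=cv2.resize(s[205:245,302:342],(400,400),interpolation=cv2.INTER_CUBIC)
cv2.imwrite("pics/c2.png",np.hstack([a,b]))
```

```text
(no output)
```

View pics/c2.png

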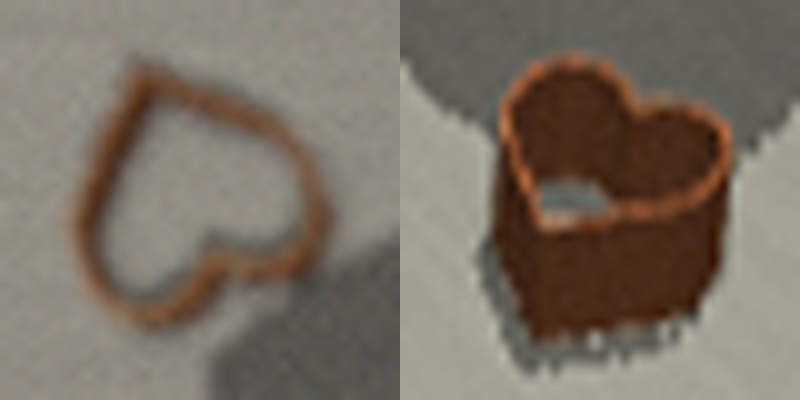

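The left crop shows the tip at (143,72) and notch at (215,250). The right crop shows them at (540,222) and (635,108). I'll convert both and work out the goals.

Run:
```python
from h import *
for n,a,b,lobes in(("top",(244.3,230.2),(251.5,248),[(237.8,245),(262.5,244.5)]),("scene",(316,227.2),(325.5,215.8),[(312.3,217),(335.2,219)])):
    A,B=ray(n,*a,.044)[:2]*1e3,ray(n,*b,.044)[:2]*1e3;v=B-A;th=np.arctan2(v[1],v[0]);x=np.array([np.cos(th),np.sin(th)])
    print(n,A,B,np.degrees(th),"org",A+30*x,"grip",A+37*x,[ray(n,*l,.044)[:2]*1e3 for l in lobes])
def tr(o,yaw,y): c,s=np.cos(yaw),np.sin(yaw); return np.round(np.array(o)+np.array([-s,c])*y,1)
ys=np.radians(8.8);L=tr((0,0),ys,-37)
for nm,o,q in(("short",(604.5,184.5),8.8),):
    print(tr(o,np.radians(q),-37),tr(o,np.radians(q),53.5))
s=state();Rm=R.from_quat(np.roll(s["tool_rot"],-1)).as_matrix();print(Rm.round(3), np.degrees(np.arctan2(Rm[1,0],Rm[0,0])))
```

```text
top [430.38431807 190.73539633] [388.39896771 173.7396619 ] -157.9618218927703 org [402.576297   179.47866661] grip [396.08775875 176.85209634] [array([395.83453988, 205.7931496 ]), array([396.20121416, 148.03535641])]
scene [432.16103876 193.15196524] [388.92969893 177.23429842] -159.7864243843242 org [404.00870331 182.78634859] grip [397.43982503 180.3677047 ] [array([418.18813115, 161.05610283]), array([376.40131575, 199.83623413])]
[610.2 147.9] [596.3 237.4]
[[ 0.925  0.381 -0.   ]
 [ 0.381 -0.925  0.002]
 [ 0.    -0.002 -1.   ]] 22.39140270231525
```

```bash
cat > go.py <<'E'
import sys; from h import *
s=state();Rm=R.from_quat(np.roll(s["tool_rot"],-1)).as_matrix();p=s["tool_pos"]
y0=np.degrees(np.arctan2(Rm[1,0],Rm[0,0]));print("at",p.round(4),"yaw",round(y0,1),"g",round(s["gripper_width"],3),"tilt",Rm[:,2].round(3),"j6",s["joint_pos"][5].round(2))
for a in sys.argv[1:]:
    x,y,z,w=map(float,a.split(","))
    Rt=R.from_euler("z",w,degrees=True).as_matrix()@np.diag([1,-1,-1])
    print(a,(Rm.T@(np.array([x,y,z])/1e3-p)/.025).round(2),(np.degrees(R.from_matrix(Rm.T@Rt).as_rotvec())/8).round(2))
E
python3 go.py 450,-200,220,21 396.5,178.5,120,21 396.5,178.5,8,21
```

```text
at [ 0.2379 -0.5773  0.2302] yaw 22.4 g 0.997 tilt [-0.     0.002 -1.   ] j6 -0.12
450,-200,220,21 [ 13.59 -10.72   0.43] [-0.01 -0.    0.17]
396.5,178.5,120,21 [ 17.38 -25.53   4.46] [-0.01 -0.    0.17]
396.5,178.5,8,21 [ 17.38 -25.52   8.94] [-0.01 -0.    0.17]
```

{"fn": "jog_arm", "kwargs": {"targets": [[[7,-5,0.2],[0,0,0.2],100],[[13.6,-10.7,0.4],[0,0,0.2],100],[[13.6,-10.7,0.4],[0,0,0.2],100],[[13.6,-10.7,0.4],[0,0,0.2],100],[[13.6,-10.7,0.4],[0,0,0.2],100],[[13.6,-10.7,0.4],[0,0,0.2],100],[[13.6,-10.7,0.4],[0,0,0.2],100],[[13.6,-10.7,0.4],[0,0,0.2],100]]}}

```text
time: 1.1
tool_pos: [0.4514, -0.1977, 0.2207]
tool_rot: [-0.001, 0.983, 0.183, -0.0]
contact_force: [-0.7, 0.2, -0.3]
gripper_width: 1.002
grasp_force: 0.0
```

```bash
python3 go.py 396.5,178.5,110,21
```

```text
at [ 0.4514 -0.1977  0.2207] yaw 21.1 g 1.002 tilt [-0.001  0.001 -1.   ] j6 0.64
396.5,178.5,110,21 [  3.38 -14.82   4.44] [-0.01  0.    0.02]
```

{"fn": "jog_arm", "kwargs": {"targets": [[[3.4,-14.8,4.4],[0,0,0],100],[[3.4,-14.8,4.4],[0,0,0],100],[[3.4,-14.8,4.4],[0,0,0],100],[[3.4,-14.8,4.4],[0,0,0],100],[[3.4,-14.8,4.4],[0,0,0],100],[[3.4,-14.8,4.4],[0,0,0],100],[[3.4,-14.8,4.4],[0,0,0],100],[[3.4,-14.8,4.4],[0,0,0],100]]}}

```text
time: 2.1
tool_pos: [0.398, 0.1751, 0.1104]
tool_rot: [0.0, 0.983, 0.181, -0.001]
contact_force: [-0.0, -0.2, -0.9]
gripper_width: 1.0
grasp_force: 0.0
```

```bash
python3 - <<'E'
from h import *
a,_=grab_frame("top");b,_=grab_frame("scene")
cv2.imwrite("pics/n1.png",np.hstack([cv2.resize(a[200:280,210:290,::-1],(400,400),interpolation=cv2.INTER_CUBIC),cv2.resize(b[150:250,275:375,::-1],(400,400),interpolation=cv2.INTER_CUBIC)]))
E
python3 go.py 396.5,178.5,8,21
```

```text
at [0.399  0.1741 0.1113] yaw 20.7 g 1.004 tilt [ 0.    -0.001 -1.   ] j6 1.45
396.5,178.5,8,21 [-0.03 -0.2   4.13] [ 0.    0.   -0.03]
```

View pics/n1.png

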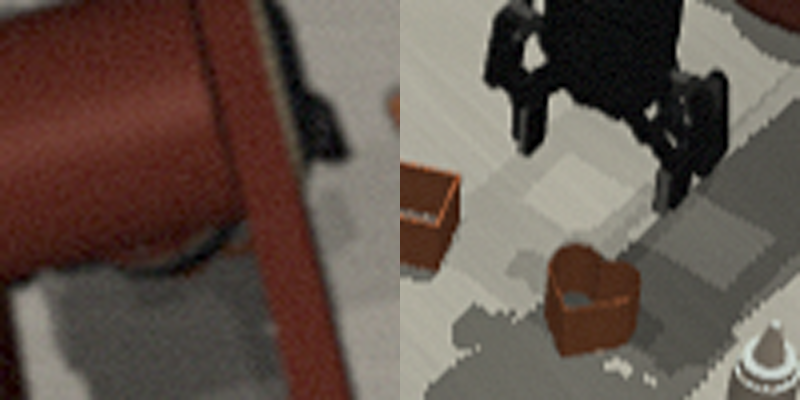

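The scene crop shows the gripper straddling the heart, finger gap centred on it and square to its width. I'll descend.

{"fn": "jog_arm", "kwargs": {"targets": [[[0,-0.1,1.5],[0,0,0],100],[[0,-0.1,3],[0,0,0],100],[[0,-0.1,4.1],[0,0,0],100],[[0,-0.1,4.1],[0,0,0],100],[[0,-0.1,4.1],[0,0,0],60],[[0,-0.1,4.1],[0,0,0],40],[[0,-0.1,4.1],[0,0,0],40],[[0,-0.1,4.1],[0,0,0],40]]}}

```text
time: 3.2
tool_pos: [0.3999, 0.1777, 0.0111]
tool_rot: [0.0, 0.984, 0.181, 0.002]
contact_force: [-0.4, -2.4, 6.8]
gripper_width: 0.671
grasp_force: 64.5
```

{"fn": "jog_arm", "kwargs": {"targets": [[[0,0,0],[0,0,0],40],[[0,0,0],[0,0,0],40],[[0,0,0],[0,0,0],40]]}}

```text
time: 3.58
tool_pos: [0.3999, 0.1777, 0.0111]
tool_rot: [0.0, 0.984, 0.181, 0.002]
contact_force: [-0.5, -2.9, 6.7]
gripper_width: 0.672
grasp_force: 64.6
```

```bash
python3 go.py 396.5,178.5,100,21 604,145.5,100,21 604,145.5,11,21
```

```text
at [0.3999 0.1777 0.0111] yaw 20.8 g 0.672 tilt [ 0.004  0.    -1.   ] j6 1.46
396.5,178.5,100,21 [-0.1  -0.08 -3.56] [ 0.01 -0.03 -0.02]
604,145.5,100,21 [ 7.19  4.11 -3.52] [ 0.01 -0.03 -0.02]
604,145.5,11,21 [7.17 4.1  0.04] [ 0.01 -0.03 -0.02]
```

The grip holds at 57 mm, which matches the heart's width. Lifting and moving to the tray.

{"fn": "jog_arm", "kwargs": {"targets": [[[0,0,-1],[0,0,0],40],[[0,0,-2.3],[0,0,0],40],[[1,0.6,-3.5],[0,0,0],40],[[2.6,1.5,-3.5],[0,0,0],40],[[4.2,2.4,-3.5],[0,0,0],40],[[5.8,3.3,-3.5],[0,0,0],40],[[7.2,4.1,-3.5],[0,0,0],40],[[7.2,4.1,-3.5],[0,0,0],40]]}}

```text
time: 4.58
tool_pos: [0.6045, 0.1449, 0.0966]
tool_rot: [0.0, 0.984, 0.18, 0.0]
contact_force: [-0.7, 0.2, 0.4]
gripper_width: 0.67
grasp_force: 64.2
```

```bash
sleep 0; python3 go.py 604,145.5,30,21 604,145.5,15,21
```

```text
at [0.6045 0.1449 0.0966] yaw 20.7 g 0.67 tilt [ 0.001  0.    -1.   ] j6 1.32
604,145.5,30,21 [-0.01 -0.03  2.66] [ 0.   -0.01 -0.04]
604,145.5,15,21 [-0.01 -0.03  3.26] [ 0.   -0.01 -0.04]
```

{"fn": "jog_arm", "kwargs": {"targets": [[[0,0,1.2],[0,0,0],40],[[0,0,2.4],[0,0,0],40],[[0,0,3.0],[0,0,0],40],[[0,0,3.2],[0,0,0],40],[[0,0,3.3],[0,0,0],40],[[0,0,3.3],[0,0,0],40]]}}

```text
time: 5.32
tool_pos: [0.6032, 0.1456, 0.0149]
tool_rot: [0.0, 0.984, 0.18, 0.001]
contact_force: [-0.2, 0.2, -0.6]
gripper_width: 0.669
grasp_force: 64.1
```

{"fn": "jog_arm", "kwargs": {"targets": [[[0,0,0.06],[0,0,0],40],[[0,0,0.12],[0,0,0],40],[[0,0,0.12],[0,0,0],40]]}}

```text
time: 5.7
tool_pos: [0.6033, 0.1456, 0.0131]
tool_rot: [0.0, 0.984, 0.18, 0.001]
contact_force: [-4.4, -0.6, 8.6]
gripper_width: 0.669
grasp_force: 65.2
```

Contact with the floor is confirmed (8.6 N). Releasing and backing off.

{"fn": "jog_arm", "kwargs": {"targets": [[[0,0,0],[0,0,0],75],[[0,0,0],[0,0,0],85],[[0,0,0],[0,0,0],88],[[0,0,-1],[0,0,0],88],[[0,0,-3],[0,0,0],88],[[0,0,-5],[0,0,0],100],[[0,0,-5],[0,0,0],100],[[0,0,-5],[0,0,0],100]]}}

```text
time: 6.7
tool_pos: [0.6021, 0.1454, 0.1352]
tool_rot: [-0.0, 0.984, 0.18, -0.0]
contact_force: [0.5, 0.8, -0.2]
gripper_width: 1.001
grasp_force: 0.0
```

```bash
python3 go.py 439,-61.5,140,21 439,-61.5,14,21
```

```text
at [0.6021 0.1454 0.1352] yaw 20.8 g 1.001 tilt [-0.001 -0.    -1.   ] j6 1.32
439,-61.5,140,21 [-9.04  5.42 -0.18] [-0.    0.   -0.03]
439,-61.5,14,21 [-9.03  5.42  4.86] [-0.    0.   -0.03]
```

{"fn": "jog_arm", "kwargs": {"targets": [[[-2,1.2,0],[0,0,0],100],[[-4,2.4,0],[0,0,0],100],[[-6,3.6,0],[0,0,0],100],[[-8,4.8,0],[0,0,0],100],[[-9,5.4,0],[0,0,0],100],[[-9,5.4,0],[0,0,0],100],[[-9,5.4,0],[0,0,0],100]]}}

```text
time: 7.58
tool_pos: [0.4397, -0.0601, 0.1346]
tool_rot: [-0.001, 0.984, 0.18, -0.001]
contact_force: [0.3, -0.0, -0.2]
gripper_width: 0.995
grasp_force: 0.0
```

```bash
python3 go.py 439,-61.5,14,21
python3 - <<'E'
from h import *
a,_=grab_frame("top");b,_=grab_frame("scene")
cv2.imwrite("pics/n2.png",np.hstack([cv2.resize(a[130:230,210:310,::-1],(400,400),interpolation=cv2.INTER_CUBIC),cv2.resize(b[100:300,170:370,::-1],(400,400),interpolation=cv2.INTER_CUBIC)]))
E
```

```text
at [ 0.4397 -0.0601  0.1346] yaw 20.8 g 0.995 tilt [-0.002  0.001 -1.   ] j6 0.9
439,-61.5,14,21 [-0.04  0.05  4.82] [-0.01  0.01 -0.03]
```

View pics/n2.png

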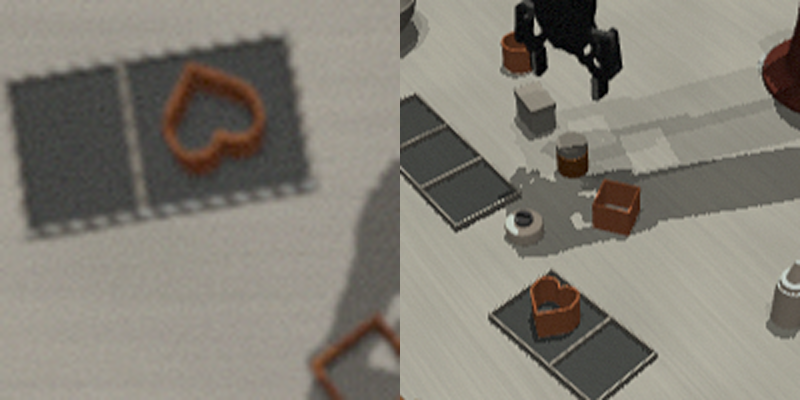

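The heart stands in the large compartment, centred near (213,118). The gripper is over the jar. Descending.

{"fn": "jog_arm", "kwargs": {"targets": [[[0,0,1.6],[0,0,0],100],[[0,0,3.2],[0,0,0],100],[[0,0,4.4],[0,0,0],100],[[0,0,4.8],[0,0,0],100],[[0,0,4.8],[0,0,0],80],[[0,0,4.8],[0,0,0],50],[[0,0,4.8],[0,0,0],30],[[0,0,4.8],[0,0,0],25]]}}

```text
time: 8.68
tool_pos: [0.4417, -0.0611, 0.0177]
tool_rot: [0.001, 0.984, 0.18, 0.002]
contact_force: [0.1, 0.8, 6.3]
gripper_width: 0.499
grasp_force: 61.3
```

{"fn": "jog_arm", "kwargs": {"targets": [[[0,0,0],[0,0,0],25],[[0,0,0],[0,0,0],25],[[0,0,0],[0,0,0],25]]}}

```text
time: 9.05
tool_pos: [0.4418, -0.0611, 0.0177]
tool_rot: [0.001, 0.984, 0.18, 0.002]
contact_force: [0.5, 1.1, 6.1]
gripper_width: 0.502
grasp_force: 61.3
```

```bash
python3 go.py 597,237,110,21
```

```text
at [ 0.4418 -0.0611  0.0177] yaw 20.8 g 0.502 tilt [ 0.004 -0.001 -1.   ] j6 0.9
597,237,110,21 [10.05 -8.93 -3.68] [ 0.01 -0.02 -0.03]
```

{"fn": "jog_arm", "kwargs": {"targets": [[[0,0,-1],[0,0,0],25],[[0,0,-2.5],[0,0,0],25],[[0.8,-0.7,-4],[0,0,0],25],[[2.2,-2,-4],[0,0,0],25],[[3.6,-3.2,-4],[0,0,0],25],[[5,-4.4,-4],[0,0,0],25],[[6.4,-5.7,-4],[0,0,0],25],[[7.8,-6.9,-4],[0,0,0],25]]}}

```text
time: 10.05
tool_pos: [0.5612, 0.1713, 0.1154]
tool_rot: [0.0, 0.984, 0.181, -0.0]
contact_force: [0.6, 0.0, -1.3]
gripper_width: 0.499
grasp_force: 61.3
```

{"fn": "jog_arm", "kwargs": {"targets": [[[1.2,-1.1,0],[0,0,0],25],[[2.2,-2,0],[0,0,0],25],[[2.2,-2,0],[0,0,0],25],[[2.2,-2,0],[0,0,0],25]]}}

```text
time: 10.55
tool_pos: [0.5941, 0.2356, 0.1152]
tool_rot: [0.0, 0.984, 0.18, -0.001]
contact_force: [-0.5, 0.4, -2.2]
gripper_width: 0.497
grasp_force: 61.3
```

```bash
python3 go.py 597,237,21.5,21
```

```text
at [0.5941 0.2356 0.1152] yaw 20.8 g 0.497 tilt [-0.001 -0.001 -1.   ] j6 1.47
597,237,21.5,21 [ 0.13 -0.01  3.75] [ 0.    0.01 -0.03]
```

{"fn": "jog_arm", "kwargs": {"targets": [[[0.1,0,1.4],[0,0,0],25],[[0.1,0,2.8],[0,0,0],25],[[0.1,0,3.5],[0,0,0],25],[[0.1,0,3.65],[0,0,0],25],[[0.1,0,3.75],[0,0,0],25],[[0.1,0,3.75],[0,0,0],25],[[0.1,0,3.8],[0,0,0],25],[[0.1,0,3.8],[0,0,0],25]]}}

```text
time: 11.55
tool_pos: [0.5974, 0.2372, 0.0213]
tool_rot: [-0.0, 0.984, 0.18, 0.0]
contact_force: [0.0, 1.1, -2.1]
gripper_width: 0.502
grasp_force: 61.3
```

{"fn": "jog_arm", "kwargs": {"targets": [[[0,0,0.06],[0,0,0],25],[[0,0,0.12],[0,0,0],25],[[0,0,0.12],[0,0,0],25]]}}

```text
time: 11.92
tool_pos: [0.5974, 0.2372, 0.0198]
tool_rot: [0.0, 0.984, 0.181, -0.0]
contact_force: [-4.5, -1.9, 8.4]
gripper_width: 0.504
grasp_force: 62.4
```

The jar is down. Releasing, then on to the bottle.

{"fn": "jog_arm", "kwargs": {"targets": [[[0,0,0],[0,0,0],58],[[0,0,0],[0,0,0],66],[[0,0,0],[0,0,0],68],[[0,0,-1],[0,0,0],68],[[0,0,-3],[0,0,0],68],[[0,0,-5],[0,0,0],100],[[0,0,-5.4],[0,0,0],100],[[0,0,-5.4],[0,0,0],100]]}}

```text
time: 12.92
tool_pos: [0.5974, 0.2371, 0.1534]
tool_rot: [-0.0, 0.984, 0.18, 0.001]
contact_force: [0.4, -0.5, -0.4]
gripper_width: 0.999
grasp_force: 0.0
```

```bash
python3 go.py 377.5,310,150,21
```

```text
at [0.5974 0.2371 0.1534] yaw 20.8 g 0.999 tilt [ 0.001  0.    -1.   ] j6 1.47
377.5,310,150,21 [-7.19 -5.85  0.13] [ 0.   -0.01 -0.03]
```

{"fn": "jog_arm", "kwargs": {"targets": [[[-1.6,-1.3,0],[0,0,0],100],[[-3.2,-2.6,0],[0,0,0],100],[[-4.8,-3.9,0],[0,0,0],100],[[-6.4,-5.2,0],[0,0,0],100],[[-7.2,-5.8,0],[0,0,0],100],[[-7.2,-5.8,0],[0,0,0],100],[[-7.2,-5.8,0],[0,0,0],100],[[-7.2,-5.8,0],[0,0,0],100]]}}

```text
time: 13.92
tool_pos: [0.378, 0.3083, 0.1523]
tool_rot: [0.0, 0.984, 0.18, -0.0]
contact_force: [1.0, -0.5, 0.0]
gripper_width: 1.002
grasp_force: 0.0
```

```bash
python3 go.py 377.5,310,32,21
python3 - <<'E'
from h import *
a,_=grab_frame("top");b,_=grab_frame("scene")
cv2.imwrite("pics/n3.png",np.hstack([cv2.resize(a[130:280,150:300,::-1],(400,400),interpolation=cv2.INTER_CUBIC),cv2.resize(b[150:310,210:410][:,20:180,::-1],(400,400),interpolation=cv2.INTER_CUBIC)]))
E
```

```text
at [0.378  0.3083 0.1523] yaw 20.7 g 1.002 tilt [-0.001 -0.001 -1.   ] j6 1.74
377.5,310,32,21 [ 0.01 -0.07  4.81] [ 0.    0.01 -0.03]
```

View pics/n3.png

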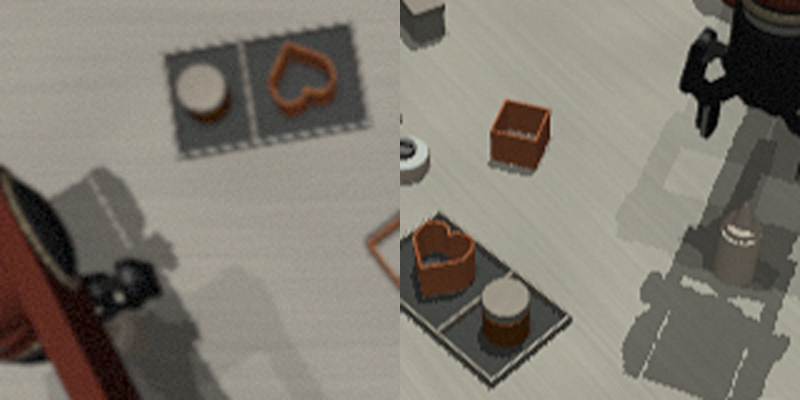

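The jar stands in the small compartment (left crop, 203,90). The bottle is upright under the gripper (right crop, 740,235). Descending.

{"fn": "jog_arm", "kwargs": {"targets": [[[0,0,1.6],[0,0,0],100],[[0,0,3.2],[0,0,0],100],[[0,0,4.4],[0,0,0],100],[[0,0,4.7],[0,0,0],100],[[0,0,4.7],[0,0,0],80],[[0,0,4.7],[0,0,0],50],[[0,0,4.7],[0,0,0],30],[[0,0,4.7],[0,0,0],22]]}}

```text
time: 15.02
tool_pos: [0.3788, 0.3096, 0.0373]
tool_rot: [-0.001, 0.984, 0.18, 0.002]
contact_force: [0.2, 0.1, 6.3]
gripper_width: 0.449
grasp_force: 60.6
```

{"fn": "jog_arm", "kwargs": {"targets": [[[0,0,0],[0,0,0],22],[[0,0,0],[0,0,0],22],[[0,0,0],[0,0,0],22]]}}

```text
time: 15.4
tool_pos: [0.3788, 0.3096, 0.0373]
tool_rot: [-0.001, 0.984, 0.181, 0.002]
contact_force: [0.2, 0.0, 6.2]
gripper_width: 0.449
grasp_force: 60.6
```

```bash
python3 go.py 480,100,160,21 584.5,-98.5,160,21
```

```text
at [0.3788 0.3096 0.0373] yaw 20.8 g 0.449 tilt [ 0.003  0.002 -1.   ] j6 1.74
480,100,160,21 [ 0.82  9.27 -4.91] [-0.   -0.03 -0.03]
584.5,-98.5,160,21 [ 1.91 18.18 -4.91] [-0.   -0.03 -0.03]
```

{"fn": "jog_arm", "kwargs": {"targets": [[[0,0,-1],[0,0,0],22],[[0,0,-2.5],[0,0,0],22],[[0,0.5,-4],[0,0,0],22],[[0.2,2,-4.5],[0,0,0],22],[[0.4,4,-4.5],[0,0,0],22],[[0.6,6,-4.5],[0,0,0],22],[[0.8,8,-4.5],[0,0,0],22],[[1.0,10,-4.5],[0,0,0],22]]}}

```text
time: 16.4
tool_pos: [0.4896, 0.0823, 0.1476]
tool_rot: [-0.0, 0.984, 0.18, -0.0]
contact_force: [0.5, 0.3, -1.6]
gripper_width: 0.448
grasp_force: 60.5
```

{"fn": "jog_arm", "kwargs": {"targets": [[[0.2,2,0],[0,0,0],22],[[0.4,4,0],[0,0,0],22],[[0.7,6,0],[0,0,0],22],[[0.9,7.6,0],[0,0,0],22],[[0.9,8.2,0],[0,0,0],22],[[0.9,8.2,0],[0,0,0],22],[[0.9,8.2,0],[0,0,0],22]]}}

```text
time: 17.27
tool_pos: [0.5826, -0.0986, 0.1475]
tool_rot: [-0.0, 0.983, 0.181, -0.0]
contact_force: [-0.1, 0.1, -1.9]
gripper_width: 0.452
grasp_force: 60.6
```

```bash
python3 go.py 584.5,-98.5,41,21
```

```text
at [ 0.5826 -0.0986  0.1475] yaw 20.8 g 0.452 tilt [-0.001  0.001 -1.   ] j6 0.91
584.5,-98.5,41,21 [0.08 0.03 4.26] [-0.01  0.   -0.02]
```

Expecting floor contact at about z = 0.0393.

{"fn": "jog_arm", "kwargs": {"targets": [[[0.1,0,1.4],[0,0,0],22],[[0.1,0,2.8],[0,0,0],22],[[0.1,0,3.7],[0,0,0],22],[[0.1,0,4.1],[0,0,0],22],[[0.1,0,4.25],[0,0,0],22],[[0.1,0,4.3],[0,0,0],22],[[0.1,0,4.3],[0,0,0],22]]}}

```text
time: 18.15
tool_pos: [0.5863, -0.099, 0.0414]
tool_rot: [0.0, 0.984, 0.18, 0.001]
contact_force: [0.4, 0.7, -1.3]
gripper_width: 0.454
grasp_force: 60.6
```

{"fn": "jog_arm", "kwargs": {"targets": [[[0,0,0.05],[0,0,0],22],[[0,0,0.1],[0,0,0],22],[[0,0,0.1],[0,0,0],22]]}}

```text
time: 18.52
tool_pos: [0.5862, -0.0991, 0.0394]
tool_rot: [0.0, 0.984, 0.18, 0.0]
contact_force: [-3.1, 1.8, 4.9]
gripper_width: 0.449
grasp_force: 61.2
```

{"fn": "jog_arm", "kwargs": {"targets": [[[0,0,0],[0,0,0],54],[[0,0,0],[0,0,0],62],[[0,0,0],[0,0,0],64],[[0,0,-1],[0,0,0],64],[[0,0,-3],[0,0,0],64],[[0,0,-5],[0,0,0],90],[[0,0,-5],[0,0,0],100],[[0,0,-5],[0,0,0],100]]}}

```text
time: 19.52
tool_pos: [0.5853, -0.0989, 0.1623]
tool_rot: [-0.0, 0.984, 0.18, -0.0]
contact_force: [-0.9, 0.2, -0.3]
gripper_width: 0.999
grasp_force: 0.0
```

```bash
python3 go.py 426.5,-177,150,84.5
```

```text
at [ 0.5853 -0.0989  0.1623] yaw 20.8 g 0.999 tilt [-0.001  0.    -1.   ] j6 0.92
426.5,-177,150,84.5 [-7.05  0.67  0.5 ] [-0.    0.   -7.96]
```

{"fn": "jog_arm", "kwargs": {"targets": [[[-1.5,0.1,0],[0,0,-1.2],100],[[-3,0.3,0],[0,0,-2.4],100],[[-4.5,0.5,0],[0,0,-3.6],100],[[-6,0.6,0],[0,0,-4.8],100],[[-7,0.7,0.3],[0,0,-6],100],[[-7,0.7,0.3],[0,0,-7.2],100],[[-7,0.7,0.3],[0,0,-8],100],[[-7,0.7,0.3],[0,0,-8],100]]}}

```text
time: 20.52
tool_pos: [0.427, -0.1768, 0.1531]
tool_rot: [-0.002, 0.739, 0.674, -0.001]
contact_force: [0.4, 0.1, -0.4]
gripper_width: 0.999
grasp_force: 0.0
```

```bash
python3 go.py 426.5,-177,18,84.5
python3 - <<'E'
from h import *
a,_=grab_frame("top");b,_=grab_frame("scene")
cv2.imwrite("pics/n4.png",np.hstack([cv2.resize(a[130:280,330:480,::-1],(400,400),interpolation=cv2.INTER_CUBIC),cv2.resize(b[60:260,140:340,::-1],(400,400),interpolation=cv2.INTER_CUBIC)]))
E
```

```text
at [ 0.427  -0.1768  0.1531] yaw 84.7 g 0.999 tilt [-0.003  0.002 -1.   ] j6 -0.46
426.5,-177,18,84.5 [-0.02 -0.    5.4 ] [-0.03 -0.01  0.03]
```

View pics/n4.png

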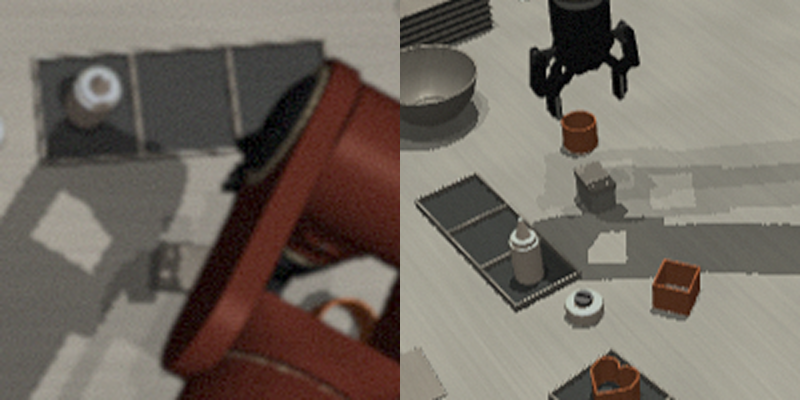

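The bottle stands in the long tray's left compartment (left crop, 95,95). The gripper is above the tin. Descending.

{"fn": "jog_arm", "kwargs": {"targets": [[[0,0,1.8],[0,0,0],100],[[0,0,3.6],[0,0,0],100],[[0,0,5],[0,0,0],100],[[0,0,5.4],[0,0,0],100],[[0,0,5.4],[0,0,0],80],[[0,0,5.4],[0,0,0],50],[[0,0,5.4],[0,0,0],30],[[0,0,5.4],[0,0,0],22]]}}

```text
time: 21.62
tool_pos: [0.4298, -0.1783, 0.0223]
tool_rot: [0.002, 0.739, 0.674, 0.001]
contact_force: [1.4, 0.8, 7.0]
gripper_width: 0.458
grasp_force: 61.1
```

{"fn": "jog_arm", "kwargs": {"targets": [[[0,0,0],[0,0,0],22],[[0,0,0],[0,0,0],22],[[0,0,0],[0,0,0],22]]}}

```text
time: 22.0
tool_pos: [0.4298, -0.1784, 0.0224]
tool_rot: [0.002, 0.739, 0.674, 0.001]
contact_force: [-0.7, 0.2, 6.4]
gripper_width: 0.455
grasp_force: 61.1
```

```bash
python3 go.py 594,-281.5,110,90
```

```text
at [ 0.4298 -0.1784  0.0224] yaw 84.8 g 0.455 tilt [ 0.003 -0.002 -1.   ] j6 -0.46
594,-281.5,110,90 [-3.52  6.93 -3.48] [ 0.02  0.01 -0.65]
```

{"fn": "jog_arm", "kwargs": {"targets": [[[0,0,-1],[0,0,0],22],[[0,0,-2.5],[0,0,0],22],[[-0.4,0.7,-3.4],[0,0,-0.3],22],[[-1.1,2.2,-3.4],[0,0,-0.6],22],[[-1.9,3.7,-3.4],[0,0,-1],22],[[-2.6,5.2,-3.4],[0,0,-1],22],[[-3.5,6.9,-3.4],[0,0,-1],22],[[-3.5,6.9,-3.4],[0,0,-1],22]]}}

```text
time: 23.0
tool_pos: [0.5936, -0.2815, 0.1045]
tool_rot: [-0.0, 0.69, 0.724, -0.0]
contact_force: [0.1, 0.9, -1.6]
gripper_width: 0.46
grasp_force: 61.0
```

```bash
python3 go.py 594,-281.5,24.4,93
```

```text
at [ 0.5936 -0.2815  0.1045] yaw 92.8 g 0.46 tilt [-0.  0. -1.] j6 -0.6
594,-281.5,24.4,93 [-0.    0.02  3.2 ] [-0.   -0.   -0.03]
```

{"fn": "jog_arm", "kwargs": {"targets": [[[0,0,1.2],[0,0,0],22],[[0,0,2.2],[0,0,0],22],[[0,0,2.9],[0,0,0],22],[[0,0,3.1],[0,0,0],22],[[0,0,3.2],[0,0,0],22],[[0,0,3.2],[0,0,0],22]]}}

```text
time: 23.75
tool_pos: [0.5926, -0.2805, 0.0264]
tool_rot: [0.001, 0.69, 0.724, 0.0]
contact_force: [-0.1, -0.1, -2.2]
gripper_width: 0.459
grasp_force: 61.0
```

{"fn": "jog_arm", "kwargs": {"targets": [[[0,0,0.06],[0,0,0],22],[[0,0,0.12],[0,0,0],22],[[0,0,0.12],[0,0,0],22]]}}

```text
time: 24.12
tool_pos: [0.5928, -0.2806, 0.0244]
tool_rot: [0.001, 0.69, 0.724, 0.0]
contact_force: [-2.8, 1.9, 5.8]
gripper_width: 0.453
grasp_force: 61.8
```

{"fn": "jog_arm", "kwargs": {"targets": [[[0,0,0],[0,0,0],54],[[0,0,0],[0,0,0],62],[[0,0,0],[0,0,0],64],[[0,0,-1],[0,0,0],64],[[0,0,-3],[0,0,0],64],[[0,0,-4.5],[0,0,0],90],[[0,0,-4.5],[0,0,0],100],[[0,0,-4.5],[0,0,0],100]]}}

```text
time: 25.12
tool_pos: [0.5916, -0.2799, 0.1339]
tool_rot: [-0.001, 0.69, 0.724, -0.0]
contact_force: [0.3, 0.3, -1.3]
gripper_width: 0.995
grasp_force: 0.0
```

```bash
python3 go.py 371,-310,130,93
```

```text
at [ 0.5916 -0.2799  0.1339] yaw 92.8 g 0.995 tilt [-0.001  0.001 -1.   ] j6 -0.6
371,-310,130,93 [-0.77 -8.87  0.16] [-0.01 -0.01 -0.03]
```

{"fn": "jog_arm", "kwargs": {"targets": [[[-0.2,-2,0],[0,0,0],100],[[-0.4,-4,0],[0,0,0],100],[[-0.6,-6,0],[0,0,0],100],[[-0.8,-8,0],[0,0,0],100],[[-0.8,-8.9,0],[0,0,0],100],[[-0.8,-8.9,0],[0,0,0],100],[[-0.8,-8.9,0],[0,0,0],100]]}}

```text
time: 26.0
tool_pos: [0.371, -0.3106, 0.1338]
tool_rot: [-0.001, 0.69, 0.724, 0.0]
contact_force: [-0.1, -0.4, 0.1]
gripper_width: 1.006
grasp_force: 0.0
```

```bash
python3 go.py 371,-310,8,93
python3 - <<'E'
from h import *
a,_=grab_frame("top");b,_=grab_frame("scene")
cv2.imwrite("pics/n5.png",np.hstack([cv2.resize(a[130:280,330:480,::-1],(400,400),interpolation=cv2.INTER_CUBIC),cv2.resize(b[60:220,140:300,::-1],(400,400),interpolation=cv2.INTER_CUBIC)]))
E
```

```text
at [ 0.371  -0.3106  0.1338] yaw 92.8 g 1.006 tilt [-0.001  0.001 -1.   ] j6 -0.9
371,-310,8,93 [0.02 0.01 5.03] [-0.   -0.01 -0.02]
```

View pics/n5.png

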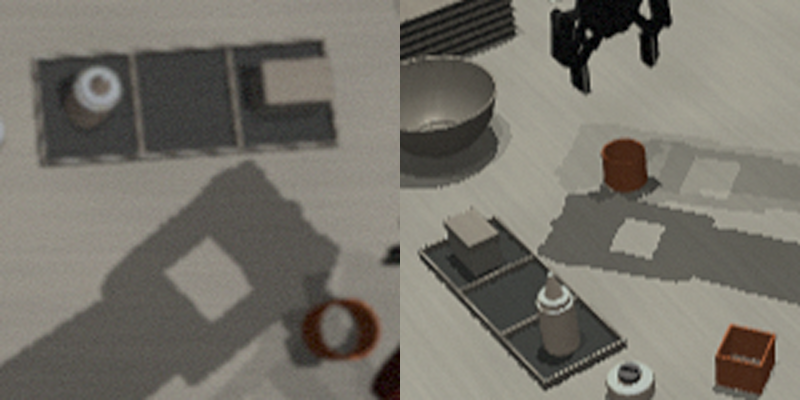

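The tin stands in the right-hand compartment (left crop, 298,80, leaning outward by parallax only). The round cutter is at (340,328), ready to grip. Descending.

{"fn": "jog_arm", "kwargs": {"targets": [[[0,0,1.7],[0,0,0],100],[[0,0,3.4],[0,0,0],100],[[0,0,4.6],[0,0,0],100],[[0,0,5],[0,0,0],100],[[0,0,5],[0,0,0],80],[[0,0,5],[0,0,0],50],[[0,0,5],[0,0,0],40],[[0,0,5],[0,0,0],36]]}}

```text
time: 27.1
tool_pos: [0.3721, -0.3124, 0.0118]
tool_rot: [0.002, 0.69, 0.724, -0.0]
contact_force: [0.4, -0.3, 6.0]
gripper_width: 0.623
grasp_force: 63.3
```

{"fn": "jog_arm", "kwargs": {"targets": [[[0,0,0],[0,0,0],36],[[0,0,0],[0,0,0],36],[[0,0,0],[0,0,0],36]]}}

```text
time: 27.48
tool_pos: [0.3721, -0.3124, 0.0118]
tool_rot: [0.002, 0.69, 0.724, -0.0]
contact_force: [0.4, 0.7, 6.0]
gripper_width: 0.626
grasp_force: 63.3
```

```bash
python3 go.py 589.5,-190,110,93
```

```text
at [ 0.3721 -0.3124  0.0118] yaw 92.8 g 0.626 tilt [ 0.003 -0.003 -1.   ] j6 -0.9
589.5,-190,110,93 [ 4.45  8.93 -3.92] [ 0.02  0.02 -0.03]
```

{"fn": "jog_arm", "kwargs": {"targets": [[[0,0,-1],[0,0,0],36],[[0,0,-2.5],[0,0,0],36],[[0.5,1,-3.9],[0,0,0],36],[[1.3,2.6,-3.9],[0,0,0],36],[[2.2,4.4,-3.9],[0,0,0],36],[[3.1,6.2,-3.9],[0,0,0],36],[[4,8,-3.9],[0,0,0],36],[[4.4,8.9,-3.9],[0,0,0],36]]}}

```text
time: 28.48
tool_pos: [0.5891, -0.1887, 0.107]
tool_rot: [-0.0, 0.689, 0.725, 0.0]
contact_force: [-0.6, -0.3, -1.0]
gripper_width: 0.621
grasp_force: 63.2
```

{"fn": "jog_arm", "kwargs": {"targets": [[[0,0,0],[0,0,0],36],[[0,0,0],[0,0,0],36]]}}

```text
time: 28.72
tool_pos: [0.5867, -0.1905, 0.1068]
tool_rot: [-0.001, 0.69, 0.724, -0.0]
contact_force: [-0.0, -0.4, 0.5]
gripper_width: 0.621
grasp_force: 63.2
```

```bash
python3 go.py 589.5,-190,13.8,93
```

```text
at [ 0.5867 -0.1905  0.1068] yaw 92.8 g 0.621 tilt [-0.001  0.    -1.   ] j6 -0.48
589.5,-190,13.8,93 [0.01 0.12 3.72] [-0.01 -0.   -0.03]
```

{"fn": "jog_arm", "kwargs": {"targets": [[[0,0.1,1.3],[0,0,0],36],[[0,0.1,2.6],[0,0,0],36],[[0,0.1,3.3],[0,0,0],36],[[0,0.1,3.6],[0,0,0],36],[[0,0.1,3.7],[0,0,0],36],[[0,0.1,3.7],[0,0,0],36]]}}

```text
time: 29.48
tool_pos: [0.5909, -0.1906, 0.0159]
tool_rot: [0.001, 0.69, 0.724, 0.0]
contact_force: [-0.5, -0.5, -1.5]
gripper_width: 0.623
grasp_force: 63.2
```

{"fn": "jog_arm", "kwargs": {"targets": [[[0,0,0.06],[0,0,0],36],[[0,0,0.12],[0,0,0],36],[[0,0,0.12],[0,0,0],36]]}}

```text
time: 29.85
tool_pos: [0.591, -0.1904, 0.0138]
tool_rot: [0.001, 0.69, 0.724, 0.0]
contact_force: [-3.4, 1.6, 7.7]
gripper_width: 0.627
grasp_force: 63.9
```

{"fn": "jog_arm", "kwargs": {"targets": [[[0,0,0],[0,0,0],72],[[0,0,0],[0,0,0],80],[[0,0,0],[0,0,0],82],[[0,0,-1],[0,0,0],82],[[0,0,-3],[0,0,0],82],[[0,0,-6],[0,0,0],82],[[0,0,-8],[0,0,0],82],[[0,0,-8],[0,0,0],82]]}}

```text
time: 30.85
tool_pos: [0.5937, -0.1917, 0.2201]
tool_rot: [0.007, 0.69, 0.724, 0.002]
contact_force: [0.8, -0.4, -0.1]
gripper_width: 0.817
grasp_force: 0.0
```

{"fn": "jog_arm", "kwargs": {"targets": [[[0,-2,0],[0,0,0],82],[[0,-4,0],[0,0,0],82],[[0,-6,0],[0,0,0],82],[[-2,-7,0],[0,0,0],82],[[-4,-7,0],[0,0,0],82],[[-6,-7,0],[0,0,0],82],[[-6,-7,0],[0,0,0],82],[[-6,-7,0],[0,0,0],82]]}}

```text
time: 31.85
tool_pos: [0.4223, -0.3479, 0.2106]
tool_rot: [-0.001, 0.69, 0.724, 0.0]
contact_force: [-0.5, 0.1, -0.1]
gripper_width: 0.824
grasp_force: 0.0
```

```bash
cat > chk.py <<'E'
from h import *
a,d=grab_frame("top");b,_=grab_frame("scene");P=pts("top",d)
cv2.imwrite("pics/n6.png",np.hstack([cv2.resize(a[120:220,200:470,::-1],(500,185)),cv2.resize(b[130:310,130:310,::-1],(185,185))]))
cv2.imwrite("pics/n6.png",np.vstack([cv2.resize(a[125:205,200:470,::-1],(756,224),interpolation=cv2.INTER_CUBIC),cv2.resize(b[125:310,130:400,::-1][:, :],(756,518))[:370]]))
Q=P[d>0]
def g(o,w,y): w=np.radians(w);return np.array(o)+np.array([-np.sin(w),np.cos(w)])*y
S=((604.5,184.5),8.9);L=((589,-190.5),3)
for k,(o,w),y,h in(("heart",S,-37,.046),("jar",S,53.5,.052),("round",L,0,.046),("bottle",L,91,.066),("tin",L,-91,.050),("timer",((559,5),0),0,.027),("square",((447.5,54),0),0,.044)):
    c=g(o,w,y);q=Q[(np.linalg.norm(Q[:,:2]*1e3-c,axis=1)<48)&(abs(Q[:,2]-h)<.01)]
    r=cv2.minAreaRect((q[:,:2]*1000).astype(np.float32));e=R.from_euler("z",-w,degrees=True).apply([*(np.array(r[0])-c),0])[:2]
    print(k,"off x,y",e.round(1),"size",np.round(r[1],1),"z",np.median(q[:,2]).round(4))
E
python3 chk.py
```

```text
heart off x,y [-9.4 -1.1] size [55.8 55.8] z 0.0445
jar off x,y [-2.9 -1.2] size [43.3 41.5] z 0.0525
round off x,y [0.2 1.7] size [51.7 52.4] z 0.0445
bottle off x,y [-3.3  1.9] size [38.5 35.1] z 0.0722
tin off x,y [-2.4  0.1] size [40.1 62.2] z 0.05
timer off x,y [-2.  -0.9] size [47.3 47.7] z 0.023
square off x,y [-1.2 -0.4] size [50.2 50.1] z 0.0435
```

View pics/n6.png

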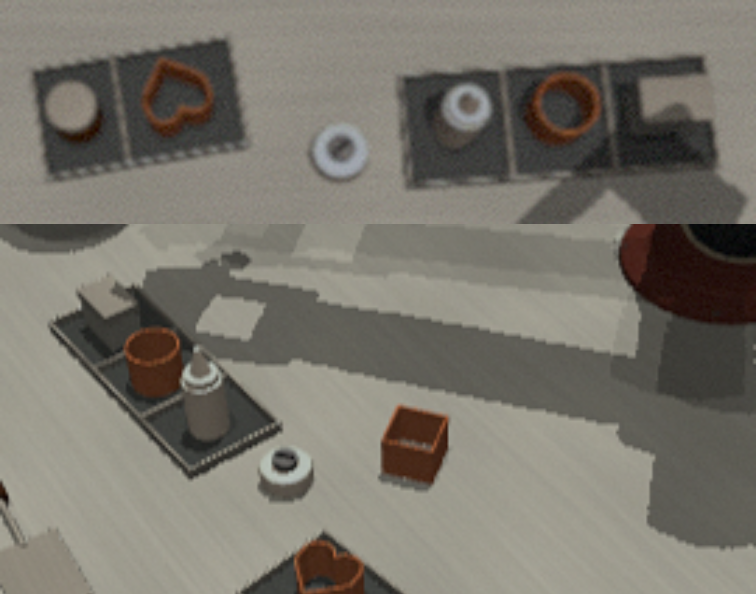

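All five pieces stand in their compartments, with offsets under 10 mm and tops at the right heights. The timer and square cutter haven't moved, and the gripper is clear.

```bash
python3 -c "
from plant import *
print(job_done())"
```

```text
the job is handed in; nothing more can be done
None
```

I've handed the job in: both kits are made up, with each of the five pieces upright in its compartment within 10 mm of centre. The square cutter and timer were not moved and the arm never went near the plate. It took about 32 s of robot time; the hand-in returned no verdict.

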